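Check the bedside keepsake tray between guests

ROBOT

A 6-joint arm with a two-finger parallel gripper is mounted at the origin on the work surface. World frame = base frame: x ahead of the robot, y to its left, z up, the work surface at z = 0. Lengths are in m, angles in degrees, forces in N, time in s.
With the tool pointing down it reaches from about 0.35 to 0.875 m from the base axis. Payload 15.5 kg.
Tool frame: the origin (TCP) lies at the very end of the fingers, on their centre line; the grasp point (between the pads) lies 19 mm behind it; z points along the fingers, y is the line along which they close (so a half turn about z gives the same grasp; the last joint's range is limited). The gripper opens to 85 mm and grips with 20 to 120 N. Pads are 22 mm wide; open, the fingers measure 114 mm over their backs; the gripper's body (76 mm by 85 mm) begins 54 mm behind the grasp point. The pads swing forward as they close: fully open they stand 13 mm farther back than shut.
Start: joints at [-73.253, 28.281, 77.091, -0, 74.628, -5.472], TCP at [0.236, -0.579, 0.231] pointing down, gripper open.
Joint ranges: [-166.48, 166.48], [-47.26, 123.95], [12.59, 153.08], [-70.14, 250.14], [6.76, 159.57], [-176.63, 176.63]. Speed limits (degrees/s): [108.29, 108.29, 147.25, 172.46, 172.46, 172.46].

INTERFACE

Orientations are given as a 3x3 rotation matrix whose columns are the frame's x, y, z axes.
In Python, from cell import r gives the robot as it stands. The module is installed in compiled form; this text tells all that it offers.
- The arm moves only by the tool apply_moves, never from a script. Its argument "motion" is a list of rows, each a list of 2 entries, a list of its own where there are three numbers: the shift along the tool's x, y, z in mm, then the turn, a rotation vector about the tool's x, y, z in degrees. A call has 1 to 5 rows; each row shifts and turns the commanded pose from where the row before left it, along the tool's axes as they then stand; what a row does not reach is not made up. A row lasts 1/10 s, in which the tool goes at most 50 mm and 8.59 degrees, less where a joint would pass 70% of its speed; a pose out of reach is approached as far as the arm can. A call is refused whole if a number of a shift passes 50 or a number of a turn 8.59, either way. A call with a gripper value outside its range is refused whole. "fingers" is the opening in per cent of the stroke, from 0 (shut) to 100 (fully open), set as the call begins (left out, the last holds). The fingers move at their own pace and stop on an object; the grip force is fixed at half the most. Time passes only in rows, so rows that do not move let the fingers close. It gives the time, the measured TCP pose, the force, the opening and the grip force at its end, in the units of the state.
- r.get_state(): the state, without advancing time (a new reading comes with each control period).
- r.get_image(name): name is "side" or "top"; returns a dict with "color" (384x512x3 uint8, blue, green, red), "z_map" (384x512 float32, m along the optical axis (not along the pixel's ray), 0 where there is no reading), "fx", "fy", "cx", "cy" (pixels), "R" (3x3) and "t" (3): a world point X has camera coordinates R X + t. Camera axes: x right, y down, z forward; pixel columns grow to the right and rows downward; lengths in m; the calibration is good to about 2 mm. A picture is of the moment at which its call begins.
- r.sign_off(): hands the job in; it is judged then, once.
The state is a dict: "time": time; "joint_pos": joint angles; "qvel": joint speeds; "effort": joint torques, N m; "tool_pos": TCP position; "tool_rot": TCP orientation; "wrist_force": force on the tool from outside, world axes, zero at the start; "wrist_torque": the same for the moment, N m; "finger_gap": finger opening in m; "gripper_force": force on a finger pad.
Only numpy, scipy, OpenCV 4.12 (cv2) and the standard library are available. Lean on these libraries where they do the work, as an engineer would, in place of code of your own. Each camera call takes 0.05 s, during which the arm holds its last target. There are 200 camera calls.

TASK

Two wooden keepsake boxes stand on the chest by the bed. Open the mustard-yellow one for the between-guests check: press the mustard button on its top so that its tray springs fully out, then push the tray fully home until it clicks and stays shut. Leave the grey box's tray shut, and do not disturb the bowl or the vase.

Things in the scene. Friction and masses are not known exactly. Their poses are not given: they have to be found in the camera images.
- mustard_tray (a joint): slide of the mustard tray out of its box, m: 0 = shut and latched, 0.055 = fully out. It comes out level along the box's +x (the front faces away from the robot, turned up to 25 degrees). A spring drives it out (3 N shut, 1.6 N out). Pushed in to -0.002 (about 6 N; end stop at -0.003) it clicks and then rests at about 0; pushed less far it springs out again
- mustard_front (a point): centre of the outer face of the mustard tray's front panel, moving with it. Panel 104 mm wide (y), 6 to 52 mm above the table (this point: 29 mm), 10 mm thick. x axis points out of the panel, the way the tray comes out; z up. Shut, this face stands 14 mm in front of the wooden box (140 deep, 110 wide, 62 high), so fingers reach down before it and push along -x
- mustard_button (a point): centre of the top of the mustard release button: round cap, diameter 32 mm, in the middle of the box's top, 84 mm behind the shut tray's face, 76 mm above the table when up. Pressed straight down, it frees the tray at about 6 mm and stops at 9 mm (about 4.5 N); it springs back up. Same axes as mustard_front. A mustard band marks the top's front edge
- grey_tray (a joint): slide of the grey tray of the second, otherwise equal wooden box, m: 0 = shut (must stay so)
- grey_button (a point): centre of the top of the grey box's release button, 76 mm above the table, in the middle of that box (sizes as the mustard one, x axis to its front): not to be pressed
- bowl: loose pale wooden bowl, rim 110 mm wide, 50 mm high; origin at the centre of its underside. A bystander
- vase: loose white gourd-shaped vase, 86 mm wide, 148 mm high; origin at the centre of its underside. A bystander
Mind the look-alikes: they are no part of the job. Leave any purple look-alike of the part that bears mustard_tray alone.

How it is judged (in metres and radians):
On the way:
1. the mustard tray has sprung fully out (at least 48 mm) (value of joint mustard_tray above 0.048 m), for 0.2 s.
At the end, for the whole second after the job is handed in: the mustard tray is home and stays latched on its own (less than 5 mm out, not moving), and the grey tray is shut (less than 5 mm out) (value of joint each of mustard_tray, grey_tray below 0.005 m and velocity of joint mustard_tray below 0.01 m/s); the robot touches nothing.
It fails at once if the grey tray pops out (more than 10 mm) (value of joint grey_tray above 0.01 m).
It fails at once if the bowl is moved by more than 30 mm or tipped (distance of bowl from where it was at the start of the episode above 0.03 m or angle between bowl's own z axis and vertical above 0.5 rad).
It fails at once if the vase is moved by more than 30 mm or tipped (distance of vase from where it was at the start of the episode above 0.03 m or angle between vase's own z axis and vertical above 0.5 rad).
It also fails if it takes over 40 s, if anything falls off the work surface, if the arm or the gripper's body presses on something with over 40 N, if the wrist force passes 120 N, or if a joint passes its speed limit or range.

## Working session

There is one attempt and no reset: what is moved stays moved. The work goes in short steps, Python scripts to look and compute and a tool call to move; the robot and the scene stay as the last step left them, time stands still between calls to the robot, and variables do not carry over. Pictures are saved under pics/ and viewed, at most 10 in all, crops included, and the job is handed in when it is done.

Besides the shell and the picture viewer there is one more tool, called after "Call:" by a JSON object that holds its "api" and its "payload". apply_moves: Moves the arm, as the interface text tells. Its arguments: {"type":"object","properties":{"motion":{"type":"array"},"fingers":{"type":"number"}},"required":["motion"]}

```bash
mkdir -p pics; python3 - <<'E'
from cell import r
import cv2,numpy as np
for n in("side","top"):
    d=r.get_image(n); cv2.imwrite(f"pics/{n}0.png",d["color"]); np.savez(f"{n}0.npz",**d); print(n,d["t"],d["R"].round(2).tolist())
s=r.get_state(); print(s["time"],s["tool_pos"],np.round(s["tool_rot"],3).tolist(),s["finger_gap"])
E
```

```text
side [0.40273749 0.16819219 1.00322809] [[-0.91, -0.41, -0.0], [-0.28, 0.63, -0.72], [0.3, -0.66, -0.69]]
top [0.02484119 0.43277263 1.60105296] [[-0.02, -1.0, -0.02], [-1.0, 0.02, -0.09], [0.09, 0.02, -1.0]]
0.1 [ 0.23626206 -0.57830457  0.23077185] [[0.926, 0.378, -0.0], [0.378, -0.926, 0.001], [0.0, -0.001, -1.0]] 0.08518323889160824
```

View pics/top0.png

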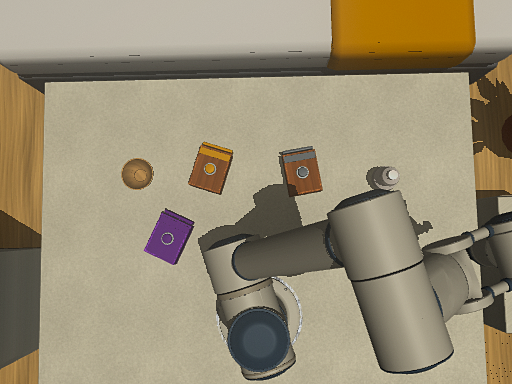

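View pics/side0.png

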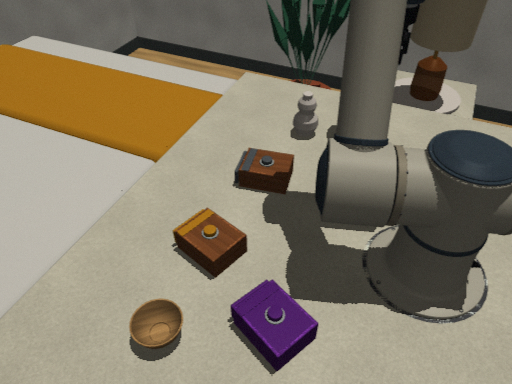

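The top view shows the mustard box at about (211,168), with its band and tray front at the upper edge (world +x). The grey box is at (302,172), the purple look-alike at (168,238), the bowl at (138,174) and the vase at (385,177). The side view agrees: mustard button at (210,231).

```bash
cat > h.py <<'E'
import cv2,numpy as np
def ray(d,uv,z):
    R,t=d["R"],d["t"]; c=-R.T@t
    v=R.T@np.array([(uv[0]-d["cx"])/d["fx"],(uv[1]-d["cy"])/d["fy"],1.0]); return c+v*(z-c[2])/v[2]
def comps(m,amin=5):
    n,l,s,c=cv2.connectedComponentsWithStats(m.astype(np.uint8)); return [(s[i],c[i],l==i) for i in range(1,n) if s[i][4]>=amin]
E
python3 - <<'E'
from h import *
for n,win in(("top",(180,135,240,200)),("side",(165,200,255,275))):
    d=np.load(n+"0.npz"); hsv=cv2.cvtColor(d["color"],cv2.COLOR_BGR2HSV)
    w=np.zeros(hsv.shape[:2],bool); w[win[1]:win[3],win[0]:win[2]]=1
    m=w&(hsv[...,0]>14)&(hsv[...,0]<28)&(hsv[...,1]>170)&(hsv[...,2]>120)
    for s,c,l in comps(m):
        print(n,s,c.round(1),"z076",ray(d,c,.076).round(4),"z062",ray(d,c,.062).round(4))
        if s[4]>40:
            P=np.array([ray(d,(u,v),.062)[:2] for v,u in np.argwhere(l)],np.float32); print(" rect",cv2.minAreaRect(P))
    if n=="top":
        b=w&(hsv[...,1]>110)&(hsv[...,2]>40)
        s,c,l=max(comps(b),key=lambda q:q[0][4])
        P=np.array([ray(d,(u,v),.062)[:2] for v,u in np.argwhere(l)],np.float32); print("box",s,cv2.minAreaRect(P),cv2.boxPoints(cv2.minAreaRect(P)))
        for nm,uv,z in(("bowl",(138,174),.05),("grey",(302,172),.076),("vase",(385,177),.1),("purple",(168,238),.076)): print(nm,ray(d,uv,z).round(3))
E
```

```text
top [203 142  29  11  76] [217.2 146.7] z076 [0.5697 0.1266 0.076 ] z062 [0.5723 0.1278 0.062 ]
 rect ((0.5723580121994019, 0.12833917140960693), (0.10032372921705246, 0.008424248546361923), 71.91043090820312)
top [199 146  32  16 208] [214.2 153.7] z076 [0.5465 0.1368 0.076 ] z062 [0.5488 0.1381 0.062 ]
 rect ((0.5489292144775391, 0.13865762948989868), (0.10673607885837555, 0.02269485406577587), 70.98793029785156)
top [205 164   9   9  63] [209.3 168. ] z076 [0.4989 0.1537 0.076 ] z062 [0.5008 0.1552 0.062 ]
 rect ((0.5008876919746399, 0.15622930228710175), (0.026825089007616043, 0.027081113308668137), 89.3580093383789)
box [ 188  142   45   52 1450] ((0.5038931369781494, 0.15041685104370117), (0.11527242511510849, 0.15310026705265045), 71.76017761230469) [[0.41314945 0.1196364 ]
 [0.55855715 0.07171677]
 [0.5946368  0.1811973 ]
 [0.44922912 0.22911693]]
bowl [0.487 0.398 0.05 ]
grey [ 0.479 -0.153  0.076]
vase [ 0.454 -0.418  0.1  ]
purple [0.271 0.292 0.076]
side [174 209  40  27 342] [193.8 221.7] z076 [0.5422 0.1522 0.076 ] z062 [0.5502 0.1415 0.062 ]
 rect ((0.5503188371658325, 0.13928167521953583), (0.10644518584012985, 0.03218023106455803), 71.57530212402344)
side [203 224  13  10  94] [209.4 228.8] z076 [0.496  0.1573 0.076 ] z062 [0.5032 0.1466 0.062 ]
 rect ((0.5036199688911438, 0.14617840945720673), (0.02896719053387642, 0.028691252693533897), 81.15725708007812)
```

The box faces -18.5°. The button is at about (0.498, 0.155), which puts the shut front face at about (0.577, 0.128). Moving across with the fingers shut.

Call:
{"api": "apply_moves", "payload": {"motion": [[[26,-29,0],[0,0,0]],[[26,-29,0],[0,0,0]],[[26,-29,0],[0,0,0]],[[26,-29,0],[0,0,0]],[[26,-29,0],[0,0,0]]], "fingers": 0}}

```text
time: 0.6
tool_pos: [0.302, -0.3935, 0.2311]
tool_rot: [[0.926, 0.378, -0.0], [0.378, -0.926, 0.0], [-0.0, -0.0, -1.0]]
wrist_force: [1.0, -0.3, 0.3]
finger_gap: 0.0119
gripper_force: 0.0
```

Call:
{"api": "apply_moves", "payload": {"motion": [[[26,-29,0],[0,0,0]],[[26,-29,0],[0,0,0]],[[26,-29,0],[0,0,0]],[[26,-29,0],[0,0,0]],[[26,-29,0],[0,0,0]]]}}

```text
time: 1.1
tool_pos: [0.3675, -0.2102, 0.2312]
tool_rot: [[0.926, 0.378, -0.0], [0.378, -0.926, 0.0], [-0.0, -0.0, -1.0]]
wrist_force: [0.7, -0.1, -1.4]
finger_gap: -0.0001
gripper_force: 0.0
```

Call:
{"api": "apply_moves", "payload": {"motion": [[[26,-29,0],[0,0,0]],[[26,-29,0],[0,0,0]],[[26,-29,0],[0,0,0]],[[26,-29,0],[0,0,0]],[[26,-29,0],[0,0,0]]]}}

```text
time: 1.6
tool_pos: [0.433, -0.0268, 0.2312]
tool_rot: [[0.926, 0.378, -0.0], [0.378, -0.926, 0.0], [-0.0, -0.0, -1.0]]
wrist_force: [1.0, -0.4, 0.3]
finger_gap: -0.0003
gripper_force: 0.0
```

Call:
{"api": "apply_moves", "payload": {"motion": [[[26,-29,0],[0,0,0]],[[26,-29,0],[0,0,0]],[[26,-29,0],[0,0,0]],[[26,-29,0],[0,0,0]],[[26,-29,0],[0,0,0]]]}}

```text
time: 2.1
tool_pos: [0.4985, 0.1567, 0.2311]
tool_rot: [[0.926, 0.378, -0.0], [0.378, -0.926, -0.0], [-0.0, -0.0, -1.0]]
wrist_force: [0.3, -1.0, 0.7]
finger_gap: 0.0002
gripper_force: 0.0
```

Call:
{"api": "apply_moves", "payload": {"motion": [[[0,0,0],[0,0,8.2]],[[0,0,0],[0,0,8.2]],[[0,0,0],[0,0,8.2]],[[0,0,0],[0,0,8.2]],[[0,0,0],[0,0,8.2]]]}}

```text
time: 2.6
tool_pos: [0.4982, 0.155, 0.231]
tool_rot: [[0.945, -0.327, -0.001], [-0.327, -0.945, -0.0], [-0.0, 0.0, -1.0]]
wrist_force: [-0.1, 0.5, -0.3]
finger_gap: 0.0002
gripper_force: 0.0
```

Call:
{"api": "apply_moves", "payload": {"motion": [[[0,0,40],[0,0,0]],[[0,0,40],[0,0,0]],[[0,0,40],[0,0,0]],[[0,0,22],[0,0,0]],[[0,0,8],[0,0,0]]]}}

```text
time: 3.1
tool_pos: [0.497, 0.1547, 0.0791]
tool_rot: [[0.947, -0.322, -0.004], [-0.322, -0.947, -0.001], [-0.003, 0.002, -1.0]]
wrist_force: [0.3, 0.2, 0.9]
finger_gap: 0.0002
gripper_force: 0.0
```

Call:
{"api": "apply_moves", "payload": {"motion": [[[0,0,4],[0,0,0]],[[0,0,4],[0,0,0]],[[0,0,4],[0,0,0]],[[0,0,0],[0,0,0]]]}}

```text
time: 3.5
tool_pos: [0.4987, 0.1551, 0.0697]
tool_rot: [[0.947, -0.322, 0.001], [-0.322, -0.947, 0.0], [0.001, -0.001, -1.0]]
wrist_force: [-0.5, 0.2, 3.7]
finger_gap: 0.0001
gripper_force: 1.7
```

Call:
{"api": "apply_moves", "payload": {"motion": [[[0,0,1.5],[0,0,0]],[[0,0,0],[0,0,0]],[[0,0,0],[0,0,0]]]}}

```text
time: 3.8
tool_pos: [0.4987, 0.155, 0.0681]
tool_rot: [[0.947, -0.322, 0.001], [-0.322, -0.947, 0.0], [0.001, -0.0, -1.0]]
wrist_force: [-0.7, -0.1, 3.8]
finger_gap: -0.0
gripper_force: 2.0
```

Call:
{"api": "apply_moves", "payload": {"motion": [[[0,0,-20],[0,0,0]],[[0,0,-40],[0,0,0]],[[0,0,-40],[0,0,0]],[[0,0,-20],[0,0,0]],[[0,0,0],[0,0,0]]]}}

```text
time: 4.3
tool_pos: [0.5, 0.1553, 0.1907]
tool_rot: [[0.947, -0.322, 0.005], [-0.322, -0.947, 0.001], [0.005, -0.003, -1.0]]
wrist_force: [0.4, -0.3, -0.6]
finger_gap: 0.0001
gripper_force: 0.0
```

```bash
python3 - <<'E'
from cell import r
import cv2
d=r.get_image("side"); cv2.imwrite("pics/side1.png",cv2.resize(d["color"][140:380,100:420],None,fx=2,fy=2))
E
```

```text
(no output)
```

View pics/side1.png

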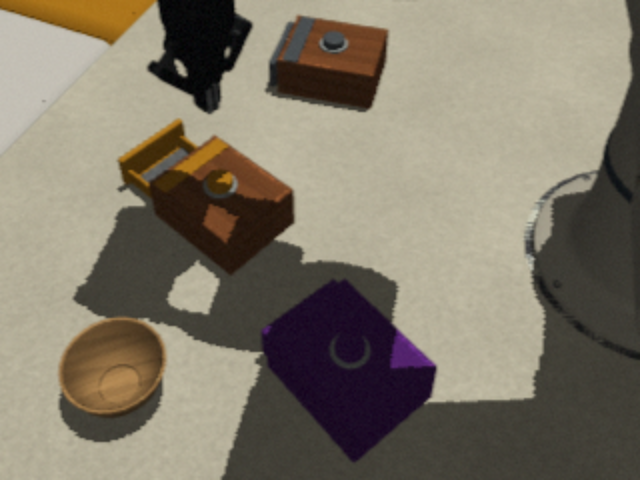

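The mustard tray is fully out, its front at crop (150,155); the grey box is shut. Next I go round to the front and down.

Call:
{"api": "apply_moves", "payload": {"motion": [[[35,0,0],[0,0,0]],[[35,0,0],[0,0,0]],[[35,0,0],[0,0,0]],[[35,0,0],[0,0,0]],[[38,0,0],[0,0,0]]]}}

```text
time: 4.85
tool_pos: [0.6674, 0.0971, 0.1861]
tool_rot: [[0.947, -0.322, -0.002], [-0.322, -0.947, -0.0], [-0.002, 0.001, -1.0]]
wrist_force: [-0.1, 1.0, -0.1]
finger_gap: -0.0002
gripper_force: 0.0
```

Call:
{"api": "apply_moves", "payload": {"motion": [[[0,0,40],[0,0,0]],[[0,0,40],[0,0,0]],[[0,0,40],[0,0,0]],[[0,0,30],[0,0,0]],[[0,0,12],[0,0,0]]]}}

```text
time: 5.35
tool_pos: [0.6643, 0.0974, 0.0213]
tool_rot: [[0.947, -0.322, -0.006], [-0.322, -0.947, -0.0], [-0.006, 0.002, -1.0]]
wrist_force: [0.5, 0.2, 0.5]
finger_gap: 0.0001
gripper_force: 0.0
```

Call:
{"api": "apply_moves", "payload": {"motion": [[[0,0,0],[0,0,0]],[[0,0,0],[0,0,0]]]}}

```text
time: 5.55
tool_pos: [0.6675, 0.0977, 0.0266]
tool_rot: [[0.947, -0.322, 0.001], [-0.322, -0.947, 0.0], [0.001, -0.0, -1.0]]
wrist_force: [0.1, 0.4, 0.6]
finger_gap: -0.0002
gripper_force: 0.0
```

```bash
python3 - <<'E'
from cell import r
import cv2
d=r.get_image("side"); cv2.imwrite("pics/side2.png",cv2.resize(d["color"][160:290,110:270],None,fx=4,fy=4))
s=r.get_state();print(s["tool_pos"],s["wrist_force"])
E
```

```text
[0.66784184 0.09774494 0.02720975] [-0.30803937 -1.20805569  0.19722246]
```

View pics/side2.png

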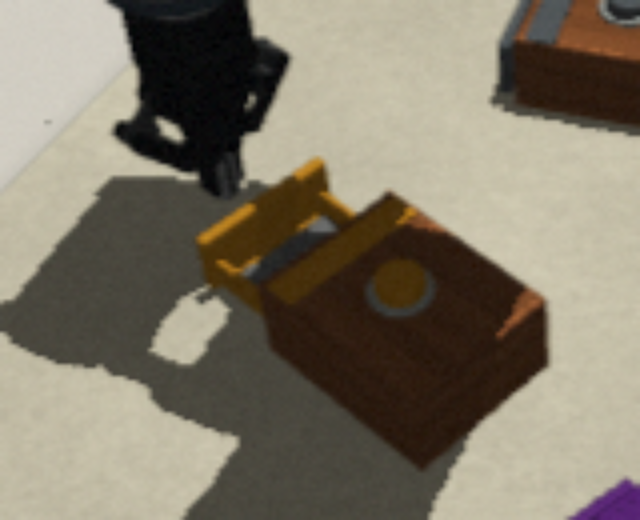

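The fingers stand in front of the open panel (crop (220,185)), clear of it. Pushing home, about 87 mm of travel to the click.

Call:
{"api": "apply_moves", "payload": {"motion": [[[-15,0,2],[0,0,0]],[[-15,0,2],[0,0,0]],[[-15,0,0],[0,0,0]],[[-15,0,0],[0,0,0]],[[-15,0,0],[0,0,0]]]}}

```text
time: 6.1
tool_pos: [0.5977, 0.1216, 0.0238]
tool_rot: [[0.947, -0.322, 0.005], [-0.322, -0.947, -0.0], [0.005, -0.001, -1.0]]
wrist_force: [15.5, -10.6, -5.5]
finger_gap: 0.0
gripper_force: 9.5
```

Call:
{"api": "apply_moves", "payload": {"motion": [[[-4,0,0],[0,0,0]],[[-3,0,0],[0,0,0]],[[-2,0,0],[0,0,0]],[[0,0,0],[0,0,0]],[[0,0,0],[0,0,0]]]}}

```text
time: 6.6
tool_pos: [0.5885, 0.1248, 0.023]
tool_rot: [[0.947, -0.322, 0.002], [-0.322, -0.947, 0.0], [0.002, -0.001, -1.0]]
wrist_force: [2.1, -1.0, 1.6]
finger_gap: -0.0002
gripper_force: 1.2
```

Call:
{"api": "apply_moves", "payload": {"motion": [[[-1,0,0],[0,0,0]],[[-1,0,0],[0,0,0]],[[0,0,0],[0,0,0]],[[0,0,0],[0,0,0]]]}}

```text
time: 7.0
tool_pos: [0.5857, 0.1254, 0.0218]
tool_rot: [[0.947, -0.322, 0.0], [-0.322, -0.947, 0.0], [0.0, -0.0, -1.0]]
wrist_force: [3.4, -0.7, 2.8]
finger_gap: 0.0001
gripper_force: 1.5
```

Call:
{"api": "apply_moves", "payload": {"motion": [[[-1,0,0],[0,0,0]],[[0,0,0],[0,0,0]],[[0,0,0],[0,0,0]]]}}

```text
time: 7.3
tool_pos: [0.5846, 0.1257, 0.0218]
tool_rot: [[0.947, -0.322, 0.0], [-0.322, -0.947, 0.0], [0.0, -0.0, -1.0]]
wrist_force: [3.7, 0.4, 2.5]
finger_gap: 0.0001
gripper_force: 1.5
```

Call:
{"api": "apply_moves", "payload": {"motion": [[[-1,0,0],[0,0,0]],[[0,0,0],[0,0,0]],[[0,0,0],[0,0,0]]]}}

```text
time: 7.6
tool_pos: [0.5843, 0.1258, 0.0219]
tool_rot: [[0.947, -0.322, 0.001], [-0.322, -0.947, -0.0], [0.001, -0.0, -1.0]]
wrist_force: [7.1, -2.3, 0.2]
finger_gap: 0.0002
gripper_force: 3.7
```

Call:
{"api": "apply_moves", "payload": {"motion": [[[-1,0,0],[0,0,0]],[[0,0,0],[0,0,0]],[[0,0,0],[0,0,0]]]}}

```text
time: 7.9
tool_pos: [0.5843, 0.1259, 0.022]
tool_rot: [[0.947, -0.322, 0.003], [-0.322, -0.947, -0.0], [0.003, -0.001, -1.0]]
wrist_force: [11.7, -5.2, -2.4]
finger_gap: -0.0001
gripper_force: 6.1
```

The tool has stopped advancing and the force has risen to about 13 N, so the tray is at its end stop. Backing off slowly, then up.

Call:
{"api": "apply_moves", "payload": {"motion": [[[4,0,0],[0,0,0]],[[6,0,0],[0,0,0]],[[10,0,0],[0,0,0]],[[15,0,0],[0,0,0]],[[15,0,0],[0,0,0]]]}}

```text
time: 8.4
tool_pos: [0.6305, 0.1099, 0.0216]
tool_rot: [[0.947, -0.322, -0.001], [-0.322, -0.947, -0.0], [-0.001, 0.0, -1.0]]
wrist_force: [-0.2, -0.3, -0.7]
finger_gap: 0.0001
gripper_force: 0.0
```

Call:
{"api": "apply_moves", "payload": {"motion": [[[20,0,-20],[0,0,0]],[[0,0,-40],[0,0,0]],[[0,0,-40],[0,0,0]],[[0,0,-40],[0,0,0]],[[0,0,0],[0,0,0]]]}}

```text
time: 8.9
tool_pos: [0.6518, 0.1038, 0.1673]
tool_rot: [[0.947, -0.322, 0.008], [-0.322, -0.947, 0.001], [0.007, -0.003, -1.0]]
wrist_force: [1.5, 0.7, -0.4]
finger_gap: 0.0002
gripper_force: 0.0
```

Call:
{"api": "apply_moves", "payload": {"motion": [[[0,0,0],[0,0,0]],[[0,0,0],[0,0,0]],[[0,0,0],[0,0,0]]]}}

```text
time: 9.2
tool_pos: [0.6483, 0.1037, 0.1604]
tool_rot: [[0.947, -0.322, -0.003], [-0.322, -0.947, -0.0], [-0.002, 0.001, -1.0]]
wrist_force: [-0.3, 0.1, 0.1]
finger_gap: 0.0003
gripper_force: 0.0
```

```bash
python3 - <<'E'
from cell import r
import cv2
d=r.get_image("side"); cv2.imwrite("pics/side3.png",cv2.resize(d["color"][70:370,100:350],None,fx=2,fy=2))
s=r.get_state();print(s["time"],s["tool_pos"],s["wrist_force"])
E
```

```text
9.25 [0.64834619 0.10370585 0.16048498] [-0.08652575  0.01157461 -0.68167047]
```

View pics/side3.png

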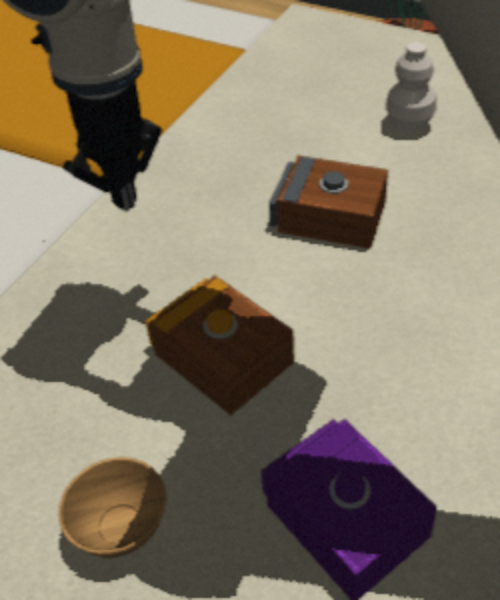

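The mustard tray is shut at crop (150,320) and has stayed shut with the fingers away. The grey box is shut, the bowl and vase are unmoved, and the robot is clear of everything.

```bash
python3 -c "
from cell import r
print(r.sign_off())"
```

```text
the job is handed in; nothing more can be done
None
```

I opened the mustard tray fully and pushed it home, where it stayed shut; the grey tray is still shut, the bowl and vase are undisturbed, and I handed the job in at about 9 s of the 40 s (no verdict was returned).

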